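# Load the press bed and report it with the limit switch

### The arm

A 6-joint arm with a two-finger parallel gripper is mounted at the origin on the work surface. World frame = base frame: x ahead of the robot, y to its left, z up, the work surface at z = 0. Lengths are in mm, angles in rad, forces in N, time in s.
With the tool pointing down it reaches from about 350 to 975 mm from the base axis. Payload 7.1 kg.
Tool frame: the origin (TCP) lies on the mounting face of the last link; the fingertips stand 182 mm ahead of it and the grasp point (between the pads) lies 163 mm ahead of it (ctrl.finger_overhang is the distance from the TCP to the fingertips, in mm); z points along the fingers, y is the direction in which the jaws open and shut (so a half turn about z gives the same grasp; the last joint's range is limited). The gripper opens to 88 mm and grips with 3 to 60 N. Pads are 20 mm wide; open, the fingers measure 115 mm over their backs; the gripper's body (75 mm by 178 mm) begins 61 mm behind the grasp point.
Start: joints at [1.131, 0.423, 1.63, -0, 1.089, -0.019], TCP at [255.275, 570.475, 404.675] pointing down, gripper open.
Joint ranges: [-3, 3], [-0.9, 2.11], [0.09, 2.58], [-1.31, 4.45], [0.11, 2.69], [-2.54, 2.54]. Speed limits (rad/s): [2.39, 2.39, 3.01, 3.14, 3.14, 3.14].

### API

Orientations are given as a rotation vector (axis times angle).
In Python, from workcell import ctrl, viewer, recognise gives the robot as it stands.
- The arm moves only by the shell command python3 -m handwheel 'ROWS'. ROWS is JSON, a list of rows, each an object of numbers: "gripper": the closure, from 0 (fully open) to 1 (shut); "tx", "ty", "tz": the shift along the tool's x, y, z in m; "rx", "ry", "rz": the turn, a rotation vector about the tool's x, y, z in degrees. In form: [{"gripper": .., "tx": .., "ty": .., "tz": .., "rx": .., "ry": .., "rz": ..}, ...]. A call has 1 to 8 rows; each row shifts and turns the commanded pose from where the row before left it, along the tool's axes as they then stand; what a row does not reach is not made up. A row lasts 1/8 s, in which the tool goes at most 62.5 mm and 10.7 degrees, less where a joint would pass 70% of its speed; a pose out of reach is approached as far as the arm can. A call with a gripper value outside its range is refused whole. The fingers move at their own pace and stop on an object; the grip force is fixed at half the most. Time passes only in rows, so rows that do not move let the fingers close. It gives the time, the measured TCP pose, the force and the opening at its end, in the units of the state.
- ctrl.get_obs(): the state, without advancing time (a new reading comes with each control period).
- viewer.get_image(name): name is "scene" or "top" or "wrist"; returns a dict with "image" (420x560x3 uint8, red, green, blue), "range_z" (420x560 float32, mm along the optical axis (not along the pixel's ray), 0 where there is no reading), "vfov" (degrees; the focal length in pixels is half the picture's height over the tangent of half this angle, whatever the lens; pixels are square), "cx", "cy" (the principal point, pixels), "k1" (the pictures are not rectified: a ray, as slopes to the right and down, at radius r is drawn at 1 + k1 r^2 times it, then the intrinsics apply), "extrinsics" (4x4, takes a point from world to camera coordinates); the wrist camera has in their place "T_tool_cam" (4x4, takes a point from camera to tool coordinates, whose origin is the TCP and whose axes are the flange's). Camera axes: x right, y up, looking along -z (the intrinsics and any distortion apply to the point x, -y, -z); pixel columns grow to the right and rows downward; lengths in mm; the calibration is good to about 2 mm. A picture is of the moment at which its call begins: read the wrist's pose just before it.
- ctrl.close_job(): hands the job in, once; it reports no verdict.
Trained networks look in a picture, given as the dict that the camera call returned (one of the last four; its "shot" number tells which), for a name from the list of things; names that differ only in an ending like _2 or _b are one class to them, and where a whole thing is asked for, a point or a joint stands for the part that bears it (a point fixed in the world has none). Each returns a list of dicts, best first, with "p" (0 to 1); they miss things now and then, are a little off and sometimes report something else, mostly with a low value. They report only what shows in the picture. A call takes as long as a camera call. They do not tell look-alikes from the thing itself.
- recognise(picture, name): "xy" ([column, row] as shares, 0 to 1, of the picture: columns of its width, rows of its height, amid what is visible of it).
The state is a dict: "t": time; "qpos": joint angles; "qvel": joint speeds; "joint_torque": joint torques, N m; "ee_pos": TCP position; "orientation": TCP orientation; "ft_force": force on the tool from outside, world axes, zero at the start; "moment": the same for the moment, N m; "width": finger opening in mm.
Only numpy, scipy, OpenCV 4.12 (cv2) and the standard library are available. Lean on these libraries where they do the work, as an engineer would, in place of code of your own. Each camera call takes 0.05 s, during which the arm holds its last target.

### The job

Load the press bed on the glass-shop bench: lay the flat backing plate in its bed first, then set the hold-down bridge over it with both feet down in their pockets. When both are home and let go, report the bed loaded by pushing the arm of the roller-lever limit switch with the fingers until it clicks, without forcing it to its end stop, and let it spring back. Never trip it before the bed is fully loaded, and leave the other switch (plain rod, no roller) and the glass tumbler, iron cup mould, wooden block and jacks where they are.

Things in the scene. Friction and masses are not known exactly. Their poses are not given: they have to be found in the camera images.
- bed: Fixed dark steel loading bed, 132 (x) x 140 (y) mm, floor 12 mm thick, guides 14 mm high on it; origin at the centre of its underside. Place for the plate: 105 x 51 mm, centred, long side along x, with an end stop at each x end and short side guides only at x = +-38 to 53 mm, so the middle of its long sides is free for fingers.
- bed_floor (a point): Centre of the bed's floor, 12 mm above the bench, axes as the bed's: plate and bridge both go centred over it. Beyond the plate's long sides, centred at x = 0, y = +-49 mm, are two pockets for the bridge's feet, 45 mm long (x) between guides and closed on the outside at y = +-59.5 mm.
- plate_center (a point): Centre of the loose backing plate, a plain bare steel flat 100 (x) x 46 (y) x 12 mm (z), 0.3 to 0.55 kg. Home: its x along the bed's x (either way round), lying flat on the bed's floor (its centre 18 mm above the bench).
- bridge_center (a point): Middle of the loose steel hold-down bridge, 25 mm above its soles, 0.27-0.5 kg. Beam 40 (x) x 114 (y) mm, 14 to 24 mm high, on two feet 40 x 16 mm at y = +-49 mm; on top a grip rib 16 (x) x 60 (y) mm, from 24 to 50 mm high. Home: its y along the bed's y (either way), feet on the bed's floor in the pockets, beam 2 mm over the plate (centre 37 mm above the bench).
- switch: The roller-lever limit switch: fixed upright grey housing 38 x 36 mm with aluminium head, top 106 mm above the bench, on a 64 x 60 mm foot; origin at the centre of its underside. The lever is on its +y side, on a shaft along y 92 mm above the bench. It stands to the left or the right of the bed, turned any way; the other place holds the rod switch with the same housing.
- roller (a point): Centre of the white roller (20 mm across, 10 mm wide along y) at the end of the lever arm: 45 mm from the shaft, straight above it at rest (137 mm above the bench), 39 mm to the +y side of the housing's centre. The point turns with the lever; at rest its x axis is level and is the direction in which the lever must be pushed.
- lever (a joint): Angle of the roller lever: 0 upright at rest, growing as the roller is pushed towards the switch's +x; it cannot go the other way. Clicks at 0.45 rad (roller pushed about 20 mm); end stop at 1.05 rad, counted as forced beyond 0.95 rad. Spring-returned: about 2 N at the roller to start, 4 to 6 N when deflected.
- rod (a joint): Angle of the other switch's thin rod lever (6 mm round steel rod, 58 mm long, no roller); 0 upright at rest; it must stay below 0.3 rad.
- rod_tip (a point): Tip of that rod, 150 mm above the bench at rest; to be left alone.
- switch2: The other limit switch, same housing as the roller-lever switch but with the plain rod; fixed; origin at the centre of its underside.
- tumbler: Bystander: clear glass tumbler, 64 mm across, 80 mm tall, standing upright between or beside the loose parts; origin at the centre of its underside.
- mould: Bystander: dark iron cup mould, open-topped, 60 mm across, 55 mm tall, standing between or beside the loose parts; origin at the centre of its underside.
- block: Bystander: dark wooden cup-shaped glassblower's block, 96 mm across, 55 mm tall, steel handle reaching 170 mm to its +y; origin at the centre of the cup's underside.
- jacks: Bystander: dark steel jacks (spring tongs) 240 mm long along x, 45 mm wide, 12 mm high, lying on the bench; origin at the centre of the underside.
Things that resemble listed ones, but are neither listed nor needed, are in the scene too. What is shaped like the switch but green is not meant. Of the things that look like the part that bears bridge_center, take the one that is farthest to the robot's left at the start.

How it is judged:
By the outcome, as a careful person would: the job done as asked, in the order asked, and still so for the second after the job is handed in, with the robot touching nothing.
It also fails if it takes over 72 s, if anything falls off the work surface, if the arm or the gripper's body presses on something with over 40 N, if the wrist force passes 120 N, or if a joint passes its speed limit or range.

## Working session

There is one attempt and no reset: what is moved stays moved. The work goes in short steps, Python scripts to look and compute and a shell command to move; the robot and the scene stay as the last step left them, time stands still between calls to the robot, and variables do not carry over. Pictures are saved under pics/ and viewed, and the job is handed in when it is done.

```bash
ls; mkdir -p pics
cat > h.py <<'E'
import numpy as np, cv2
from workcell import ctrl, viewer, recognise
from scipy.spatial.transform import Rotation as R
def K(d):
    f=d['image'].shape[0]/2/np.tan(np.radians(d['vfov'])/2); return f
def Tcw(d,obs=None):
    if 'extrinsics' in d: return np.linalg.inv(np.array(d['extrinsics']))
    T=np.eye(4);T[:3,:3]=R.from_rotvec(obs['orientation']).as_matrix();T[:3,3]=obs['ee_pos']
    return T@np.array(d['T_tool_cam'])
def rays(d,uv):
    f=K(d);uv=np.atleast_2d(np.array(uv,float))
    m=np.stack([(uv[:,0]-d['cx'])/f,(uv[:,1]-d['cy'])/f],1)
    u=m.copy()
    for _ in range(20): u=m/(1+d['k1']*(u**2).sum(1,keepdims=True))
    return u
def cloud(d,obs=None,uv=None):
    h,w=d['range_z'].shape
    if uv is None:
        uu,vv=np.meshgrid(np.arange(w),np.arange(h)); uv=np.stack([uu.ravel(),vv.ravel()],1)
    u=rays(d,uv); z=d['range_z'][np.array(uv)[:,1].astype(int),np.array(uv)[:,0].astype(int)]
    P=np.stack([u[:,0]*z,-u[:,1]*z,-z,np.ones_like(z)],1)
    return (Tcw(d,obs)@P.T).T[:,:3],z
def atz(d,uv,zw,obs=None):
    u=rays(d,uv);T=Tcw(d,obs);D=np.stack([u[:,0],-u[:,1],-np.ones(len(u))],1)@T[:3,:3].T
    s=(zw-T[2,3])/D[:,2]; return T[:3,3]+D*s[:,None]
def proj(d,P,obs=None):
    P=np.atleast_2d(P);T=np.linalg.inv(Tcw(d,obs));c=P@T[:3,:3].T+T[:3,3]
    u=np.stack([c[:,0]/-c[:,2],-c[:,1]/-c[:,2]],1);u*=1+d['k1']*(u**2).sum(1,keepdims=True)
    return u*K(d)+[d['cx'],d['cy']]
def save(d,n,s=None):
    im=d['image'][:,:,::-1]
    if s: im=cv2.resize(im,None,fx=s,fy=s)
    cv2.imwrite('pics/'+n,im)
E
python3 - <<'E'
from h import *
o=ctrl.get_obs();print(o['t'],o['ee_pos'],o['orientation'],o['width'],ctrl.finger_overhang)
import pickle
for n in ['scene','top','wrist']:
    d=viewer.get_image(n);save(d,n+'0.png',1.4);pickle.dump((d,o),open(n+'0.pkl','wb'))
    print(n,d['vfov'],d['k1'],Tcw(d,o).round(2).tolist())
    for nm in ['bed','bed_floor','plate_center','bridge_center','switch','roller','switch2','rod_tip','tumbler','mould','block','jacks']:
        for r in recognise(d,nm):
            uv=np.array(r['xy'])*[560,420]; P,z=cloud(d,o,[np.clip(uv,0,[559,419])])
            print(' ',nm,round(r['p'],2),uv.round(0),P[0].round(0))
print(ctrl.get_obs()['t'])
E
```

```text
pics
0.0 [255.15961576 570.24200305 403.88870741] [-6.56011875e-01 -3.07199488e+00  2.40360613e-03] 87.69788093870214 182.0
scene 51.23348766737919 -0.06289233196488514 [[0.5, -0.59, 0.63, 1183.38], [0.87, 0.35, -0.35, -421.63], [-0.01, 0.72, 0.69, 982.62], [0.0, 0.0, 0.0, 1.0]]
  bed 0.74 [299. 288.] [582. -28.  12.]
  bed_floor 0.97 [297. 291.] [593. -40.  17.]
  plate_center 0.9 [331. 223.] [422. 191.  12.]
  bridge_center 0.93 [155. 243.] [ 240. -318.   30.]
  bridge_center 0.55 [208. 266.] [ 401. -214.   28.]
  switch 0.8 [411. 232.] [613. 335.  65.]
  switch 0.56 [372. 246.] [600. 201.  69.]
  roller 0.46 [299. 289.] [590. -32.  17.]
  roller 0.42 [378. 219.] [570. 234. 131.]
  roller 0.4 [417. 206.] [582. 369. 125.]
  switch2 0.8 [411. 232.] [613. 335.  65.]
  switch2 0.56 [372. 246.] [600. 201.  69.]
  rod_tip 0.39 [220. 298.] [ 500. -226.    3.]
  tumbler 0.79 [383. 190.] [439. 374.  78.]
  tumbler 0.49 [222. 300.] [ 505. -223.    1.]
  tumbler 0.48 [373. 249.] [604. 202.  58.]
  tumbler 0.23 [421. 189.] [451. 540.  20.]
  mould 0.65 [267. 239.] [417. -32.  54.]
  block 0.97
[... 613 characters left out ...]
213. 163.] [566. 232. 135.]
  switch2 0.9 [185. 156.] [603. 331.  75.]
  switch2 0.67 [227. 162.] [578. 198.  78.]
  tumbler 0.7 [165. 212.] [433. 413.  -0.]
  tumbler 0.7 [128. 203.] [462. 534.  17.]
  mould 0.84 [295. 219.] [405. -15.  12.]
  mould 0.23 [130. 206.] [451. 527.  14.]
  block 0.83 [130. 203.] [462. 528.   5.]
wrist 58.25715076623229 0.006848437219840974 [[0.41, -0.87, -0.27, 181.94], [0.91, 0.39, 0.12, 603.15], [-0.0, -0.3, 0.96, 383.55], [0.0, 0.0, 0.0, 1.0]]
  switch 0.53 [196. 401.] [446. 381.  46.]
  switch2 0.53 [196. 401.] [446. 381.  46.]
  tumbler 0.98 [196. 403.] [446. 380.  48.]
  block 0.87 [311. 392.] [504. 496.  26.]
  jacks 0.57 [311. 390.] [503. 497.  24.]
1.95
```

View pics/scene0.png

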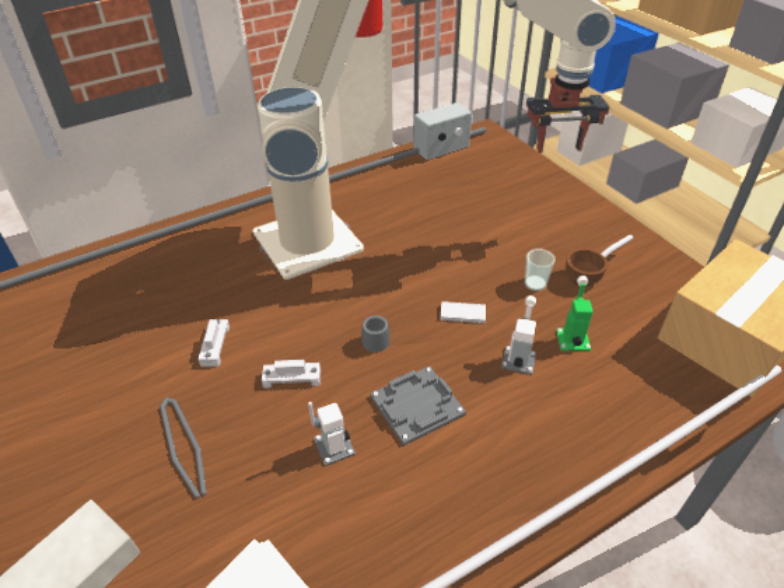

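View pics/top0.png

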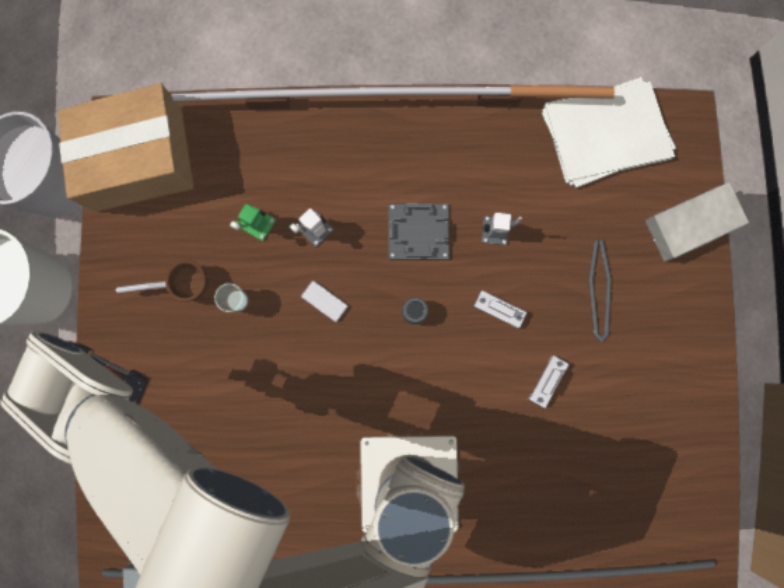

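```bash
cat > m.py <<'E'
from h import *
import pickle,sys
def blob(P,c,r,zlo,zhi):
    m=(np.hypot(P[:,0]-c[0],P[:,1]-c[1])<r)&(P[:,2]>zlo)&(P[:,2]<zhi)
    Q=P[m]
    if len(Q)<5: return None
    (cx,cy),(w,h),a=cv2.minAreaRect(Q[:,:2].astype(np.float32))
    return len(Q),np.round([cx,cy,w,h,a],1),np.median(Q[:,2]).round(1)
if __name__=='__main__':
  for n in ['top0','scene0']:
    d,o=pickle.load(open(n+'.pkl','rb'));P,z=cloud(d,o);P=P[z>0]
    print(n)
    print('table z',np.median(P[(abs(P[:,0]-500)<30)&(abs(P[:,1]-80)<20)][:,2]))
    print('plate',blob(P,(420,195),75,6,20))
    print('bridge beam',blob(P,(400,-210),80,14,60)); print('bridge rib',blob(P,(400,-210),80,40,60))
    print('bridge2',blob(P,(235,-318),80,14,60))
    print('bed',blob(P,(585,-35),110,6,40)); print('guides',blob(P,(585,-35),110,20,40))
    print('sw head',blob(P,(590,200),60,95,110));print('sw roller',blob(P,(575,225),60,118,160))
    print('rod head',blob(P,(590,-225),60,95,110));print('rod',blob(P,(590,-225),80,115,160))
    print('green head',blob(P,(600,335),60,95,110))
    print('mould',blob(P,(410,-25),50,35,70)); print('tumb',blob(P,(440,395),50,30,100))
    print('block',blob(P,(455,530),60,20,70))
E
python3 m.py
python3 - <<'E'
from h import *;import pickle
d,o=pickle.load(open('top0.pkl','rb'))
im=d['image'][:,:,::-1]
tiles=[cv2.resize(im[y:y+70,x:x+95],None,fx=4,fy=4,interpolation=cv2.INTER_CUBIC) for x,y in [(160,130),(265,130),(330,130),(320,195)]]
cv2.imwrite('pics/c0.png',np.vstack([np.hstack(tiles[:2]),np.hstack(tiles[2:])]))
E
```

```text
top0
table z 0.6012854953776241
plate (491, array([420.4, 193. , 141.9, 137.6,  72.3]), np.float64(12.3))
bridge beam (454, array([ 394.1, -213.8,  115.6,   40.8,   63.3]), np.float64(27.1))
bridge rib (109, array([ 394.3, -213.8,   60.1,   16.5,   63.1]), np.float64(51.1))
bridge2 (484, array([ 227.7, -322.3,   43.1,  115.5,   59.5]), np.float64(27.2))
bed (1822, array([582.2, -35.2, 210. , 213.5,  18. ]), np.float64(13.9))
guides (343, array([580.5, -27.5, 135.9, 129.8,  88.9]), np.float64(26.9))
sw head (137, array([588.1, 217.3,  37.8,  50.7,  41.7]), np.float64(105.7))
sw roller (33, array([567. , 238.8,  18.4,  15.2,  56.4]), np.float64(143.8))
rod head (158, array([ 582.5, -217.5,   51.3,   37.9,   87.3]), np.float64(105.6))
rod (9, array([ 578.8, -241.4,    5.2,    2.2,   75.6]), np.float64(137.4))
green head (134, array([601.3, 352.6,  33.1,  47.2,  58.7]), np.float64(105.5))
mould (136, array([393. , -15.8,  53.8,  54.8,  89. ]), np.float64(55.0))
tumb (220, array([423.1, 397.4,  62.7,  61.1,  13.2]), np.float64(66.5))
block (348, array([469.5, 522. , 116.2,  86.2,  65.7]),
[... 441 characters left out ...]
64(14.6))
guides (454, array([580.2, -29.8, 136.5, 127.5,  88. ]), np.float64(26.8))
sw head (167, array([587.1, 217. ,  35.2,  50.4,  43.6]), np.float64(105.9))
sw roller (59, array([567.5, 238.3,  18.6,  16.8,  37.3]), np.float64(138.6))
rod head (238, array([ 580.2, -218.7,   51.9,   37.4,   84.9]), np.float64(106.5))
rod (30, array([ 578.6, -242. ,    6. ,    4.3,   70.3]), np.float64(136.8))
green head (153, array([600.8, 351.4,  36.8,  51.4,  59.1]), np.float64(105.0))
mould (247, array([394.2, -19.9,  56.5,  56.3,  60.7]), np.float64(50.0))
tumb (391, array([422.3, 396.1,  59.6,  66.4,  58.9]), np.float64(62.3))
block (349, array([451.4, 523.3,  93.9, 104.3,  38.1]), np.float64(44.4))
```

View pics/c0.png

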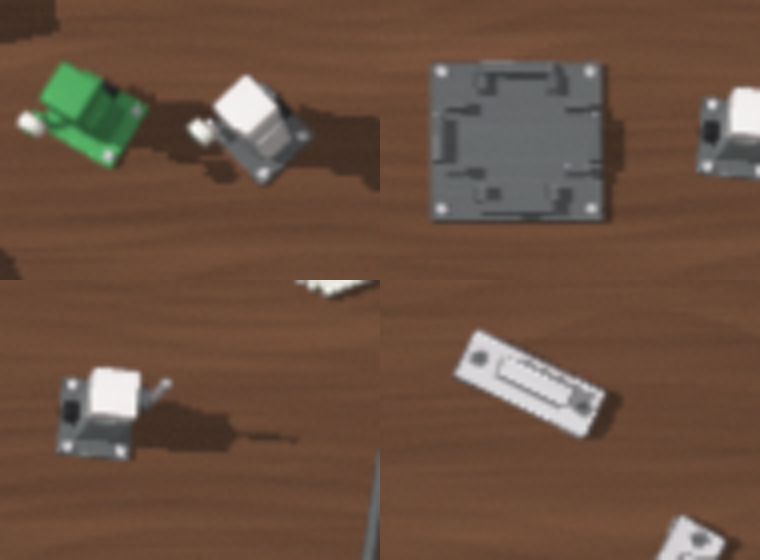

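```bash
cat > rect.py <<'E'
from h import *
import pickle
def rect(d,o,zt,cxy,rad,lo,hi,smax=60,show=None):
    """bright/grey mask -> rect at height zt near cxy"""
    hsv=cv2.cvtColor(d['image'],cv2.COLOR_RGB2HSV)
    m=((hsv[...,1]<smax)&(hsv[...,2]>=lo)&(hsv[...,2]<=hi)).astype(np.uint8)
    n,l,s,c=cv2.connectedComponentsWithStats(m)
    out=[]
    for i in range(1,n):
        if s[i,4]<40: continue
        cc=atz(d,[c[i]],zt,o)[0]
        if np.hypot(*(cc[:2]-cxy))<rad:
            cnt=cv2.findContours((l==i).astype(np.uint8),cv2.RETR_EXTERNAL,cv2.CHAIN_APPROX_NONE)[0][0][:,0]
            P=atz(d,cnt,zt,o)[:,:2].astype(np.float32)
            (x,y),(w,h),a=cv2.minAreaRect(P); out.append((s[i,4],np.round([x,y,w,h,a],1)))
    return out
if __name__=='__main__':
    for n in ['top0','scene0']:
        d,o=pickle.load(open(n+'.pkl','rb'))
        print(n,'plate',rect(d,o,12,(420,195),40,130,255)); print('bed',rect(d,o,12,(582,-33),60,50,140,70))
E
python3 rect.py
```

```text
top0 plate [(np.int32(470), array([419.8, 191.8, 103.1,  48.1,  53.4]))]
bed [(np.int32(1746), array([580.9, -29.8, 141.6, 133.5,  89.4]))]
scene0 plate [(np.int32(413), array([419.6, 189.2,  98.2,  58.9,  53.3]))]
bed [(np.int32(1359), array([578.3, -29.1, 145.2, 142.3,  89.2]))]
```

```bash
cat > plan.py <<'E'
from h import *
import sys
def plan(x,y,z,jaw):
    """jaw: desired world angle (deg) of tool y, mod 180; prints tool deltas"""
    o=ctrl.get_obs();M=R.from_rotvec(o['orientation']).as_matrix()
    ya=np.degrees(np.arctan2(M[1,1],M[0,1]))
    dv=(jaw-ya+90)%180-90
    t=M.T@(np.array([x,y,z])-o['ee_pos'])*1e-3
    # tilt correction
    Mt=R.from_euler('z',dv,degrees=True).as_matrix()@M
    zx=np.cross(Mt[:,2],[0,0,-1]); tilt=np.degrees(M.T@zx)
    print('t',round(o['t'],2),'pos',np.round(o['ee_pos'],1),'q',np.round(o['qpos'],2),'w',round(o['width'],1),'F',np.round(o['ft_force'],1))
    print('yaw y',round(ya,1),'dt(m)',t.round(4),'|t|',np.linalg.norm(t).round(3),'rz',round(-dv,1),'alt',round(-dv-180*np.sign(-dv),1),'tilt',tilt.round(2))
if __name__=='__main__': plan(*map(float,sys.argv[1:]))
E
python3 plan.py 420 191 330 143.4
```

```text
t 1.95 pos [255.3 570.5 404.7] q [ 1.13  0.42  1.63  0.    1.09 -0.02] w 87.9 F [-0.   0.7  0.4]
yaw y 65.9 dt(m) [-0.3054 -0.2791  0.0746] |t| 0.42 rz -77.5 alt 102.5 tilt [-0. -0. -0.]
```

```bash
python3 -m handwheel '[{"gripper":0,"tx":-0.038,"ty":-0.035},{"gripper":0,"tx":-0.038,"ty":-0.035},{"gripper":0,"tx":-0.038,"ty":-0.035},{"gripper":0,"tx":-0.038,"ty":-0.035},{"gripper":0,"tx":-0.038,"ty":-0.035},{"gripper":0,"tx":-0.038,"ty":-0.035},{"gripper":0,"tx":-0.038,"ty":-0.035},{"gripper":0,"tx":-0.038,"ty":-0.035,"rz":10}]'
python3 -m handwheel '[{"gripper":0,"tz":0.01,"rz":10.5},{"gripper":0,"tz":0.01,"rz":10.5},{"gripper":0,"tz":0.01,"rz":10.5},{"gripper":0,"tz":0.01,"rz":10.5},{"gripper":0,"tz":0.01,"rz":10.5},{"gripper":0,"tz":0.01,"rz":10.5},{"gripper":0,"tz":0.01,"rz":10.5},{"gripper":0,"rz":10.5}]'
python3 -m handwheel '[{"gripper":0,"rz":8.5},{"gripper":0}]'
python3 plan.py 420 191 185 143.4
python3 - <<'E'
from h import *;import pickle
o=ctrl.get_obs();d=viewer.get_image('wrist');pickle.dump((d,o),open('w1.pkl','wb'));save(d,'w1.png')
from rect import rect
print(rect(d,o,12,(420,191),40,120,255))
E
```

```text
t 1.95 pos [255.3 570.5 404.7] q [ 1.13  0.42  1.63  0.    1.09 -0.02] w 87.9 F [-0.   0.7  0.4]
yaw y 65.9 dt(m) [-0.3054 -0.2791  0.2196] |t| 0.468 rz -77.5 alt 102.5 tilt [-0. -0. -0.]
[]$[0]: bad value
$[0]: bad value
$[0]: bad value
```

View pics/w1.png

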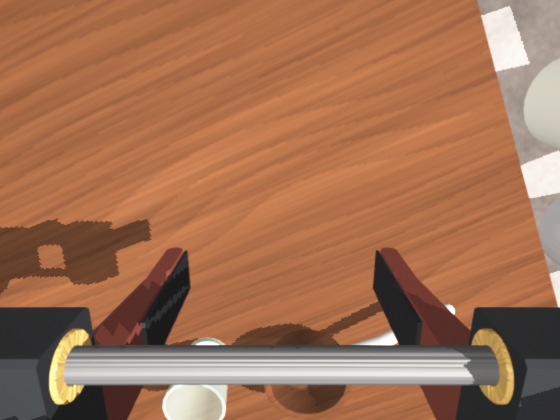

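The wrist view is still the start pose (the tumbler shows at about 195,390), because the rows were refused. They probably need all seven keys.

```bash
python3 -m handwheel '[{"gripper":0.0,"tx":-0.038,"ty":-0.035,"tz":0.0,"rx":0.0,"ry":0.0,"rz":0.0}]'
```

```text
t: 2.12
ee_pos: [275.2, 524.4, 404.7]
orientation: [0.651, 3.073, 0.003]
ft_force: [0.4, 0.1, -0.1]
width: 87.8
```

```bash
python3 -m handwheel '[{"gripper":0,"tx":-0.038,"ty":-0.035,"tz":0,"rx":0,"ry":0,"rz":0},{"gripper":0,"tx":-0.038,"ty":-0.035,"tz":0,"rx":0,"ry":0,"rz":0},{"gripper":0,"tx":-0.038,"ty":-0.035,"tz":0,"rx":0,"ry":0,"rz":0},{"gripper":0,"tx":-0.038,"ty":-0.035,"tz":0,"rx":0,"ry":0,"rz":0},{"gripper":0,"tx":-0.038,"ty":-0.035,"tz":0,"rx":0,"ry":0,"rz":0},{"gripper":0,"tx":-0.038,"ty":-0.035,"tz":0,"rx":0,"ry":0,"rz":0},{"gripper":0,"tx":-0.038,"ty":-0.035,"tz":0,"rx":0,"ry":0,"rz":10}]' &&
python3 -m handwheel '[{"gripper":0,"tx":0,"ty":0,"tz":0.01,"rx":0,"ry":0,"rz":10.5},{"gripper":0,"tx":0,"ty":0,"tz":0.01,"rx":0,"ry":0,"rz":10.5},{"gripper":0,"tx":0,"ty":0,"tz":0.01,"rx":0,"ry":0,"rz":10.5},{"gripper":0,"tx":0,"ty":0,"tz":0.01,"rx":0,"ry":0,"rz":10.5},{"gripper":0,"tx":0,"ty":0,"tz":0.01,"rx":0,"ry":0,"rz":10.5},{"gripper":0,"tx":0,"ty":0,"tz":0.01,"rx":0,"ry":0,"rz":10.5},{"gripper":0,"tx":0,"ty":0,"tz":0.01,"rx":0,"ry":0,"rz":10.5},{"gripper":0,"tx":0,"ty":0,"tz":0,"rx":0,"ry":0,"rz":10.5}]' &&
python3 -m handwheel '[{"gripper":0,"tx":0,"ty":0,"tz":0,"rx":0,"ry":0,"rz":8.5},{"gripper":0,"tx":0,"ty":0,"tz":0,"rx":0,"ry":0,"rz":0}]'
python3 plan.py 420 191 185 143.4
python3 - <<'E'
from h import *;import pickle
o=ctrl.get_obs();d=viewer.get_image('wrist');pickle.dump((d,o),open('w1.pkl','wb'));save(d,'w1b.png')
from rect import rect
print(rect(d,o,12,(420,191),40,120,255))
E
```

```text
t: 3.0
ee_pos: [418.8, 189.2, 405.0]
orientation: [0.927, 3.001, 0.001]
ft_force: [0.7, 0.1, 0.0]
width: 88.1
t: 4.0
ee_pos: [418.2, 190.6, 334.1]
orientation: [-2.699, -1.607, 0.002]
ft_force: [0.6, 0.4, -0.2]
width: 87.8
t: 4.25
ee_pos: [418.5, 190.8, 334.8]
orientation: [2.806, 1.413, 0.0]
ft_force: [-0.1, -0.6, 0.2]
width: 87.8
t 4.25 pos [418.5 190.8 334.8] q [ 0.4   0.29  2.04 -0.    0.81  1.04] w 87.8 F [-0.1 -0.6  0.2]
yaw y -36.5 dt(m) [0.0011 0.0011 0.1498] |t| 0.15 rz 0.1 alt -179.9 tilt [ 0.01 -0.01  0.  ]
[(np.int32(6684), array([422. , 191.4, 100.8,  46.6,  53.3]))]
```

View pics/w1b.png

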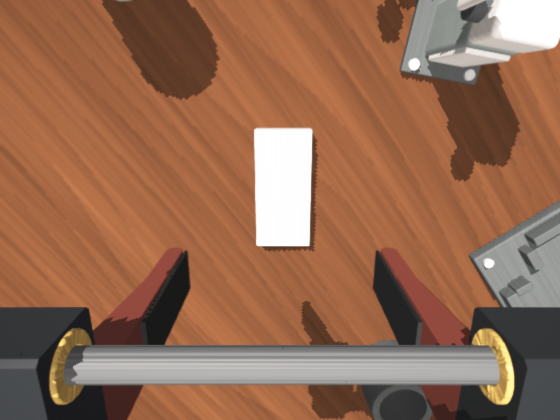

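```bash
python3 -m handwheel '[{"gripper":0,"tx":0.002,"ty":0.002,"tz":0.045,"rx":0,"ry":0,"rz":0},{"gripper":0,"tx":0,"ty":0,"tz":0.045,"rx":0,"ry":0,"rz":0},{"gripper":0,"tx":0,"ty":0,"tz":0.04,"rx":0,"ry":0,"rz":0},{"gripper":0,"tx":0,"ty":0,"tz":0.02,"rx":0,"ry":0,"rz":0},{"gripper":0.6,"tx":0,"ty":0,"tz":0,"rx":0,"ry":0,"rz":0},{"gripper":0.8,"tx":0,"ty":0,"tz":0,"rx":0,"ry":0,"rz":0},{"gripper":1,"tx":0,"ty":0,"tz":0,"rx":0,"ry":0,"rz":0},{"gripper":1,"tx":0,"ty":0,"tz":0,"rx":0,"ry":0,"rz":0}]'; python3 plan.py 580.5 -29.5 300 89.4
```

```text
t: 5.3
ee_pos: [421.3, 191.2, 185.0]
orientation: [2.806, 1.412, 0.001]
ft_force: [0.2, -0.4, 0.7]
width: 51.2
t 5.3 pos [421.3 191.2 185. ] q [ 0.4   0.59  2.08 -0.    0.47  1.04] w 51.2 F [ 0.2 -0.4  0.7]
yaw y -36.6 dt(m) [-0.0823  0.2594 -0.1149] |t| 0.295 rz 54.0 alt -126.0 tilt [ 0.04 -0.    0.  ]
```

Jaws are still closing, so I'll wait a little, then lift.

```bash
python3 -m handwheel '[{"gripper":1,"tx":0,"ty":0,"tz":0,"rx":0,"ry":0,"rz":0},{"gripper":1,"tx":0,"ty":0,"tz":0,"rx":0,"ry":0,"rz":0},{"gripper":1,"tx":0,"ty":0,"tz":0,"rx":0,"ry":0,"rz":0}]' && python3 -m handwheel '[{"gripper":1,"tx":0,"ty":0,"tz":-0.02,"rx":0,"ry":0,"rz":0},{"gripper":1,"tx":0,"ty":0,"tz":-0.045,"rx":0,"ry":0,"rz":0},{"gripper":1,"tx":-0.016,"ty":0.052,"tz":-0.03,"rx":0,"ry":0,"rz":0},{"gripper":1,"tx":-0.016,"ty":0.052,"tz":-0.01,"rx":0,"ry":0,"rz":0},{"gripper":1,"tx":-0.016,"ty":0.052,"tz":-0.01,"rx":0,"ry":0,"rz":0}]'; python3 plan.py 580.5 -29.5 300 89.4
```

```text
t: 5.68
ee_pos: [421.2, 191.2, 184.9]
orientation: [2.807, 1.411, 0.0]
ft_force: [-0.6, 0.7, 6.1]
width: 45.6
t: 6.3
ee_pos: [518.3, 58.2, 300.1]
orientation: [-2.806, -1.412, -0.0]
ft_force: [0.8, 1.2, -2.7]
width: 45.7
t 6.3 pos [518.3  58.2 300.1] q [0.09 0.43 1.93 0.   0.79 0.73] w 45.7 F [ 0.8  1.2 -2.7]
yaw y -36.6 dt(m) [-3.340e-02  1.022e-01  1.000e-04] |t| 0.108 rz 54.0 alt -126.0 tilt [ 0. -0.  0.]
```

```bash
python3 -m handwheel '[{"gripper":1,"tx":-0.017,"ty":0.051,"tz":0,"rx":0,"ry":0,"rz":0},{"gripper":1,"tx":-0.016,"ty":0.051,"tz":0,"rx":0,"ry":0,"rz":9},{"gripper":1,"tx":0,"ty":0,"tz":0,"rx":0,"ry":0,"rz":9},{"gripper":1,"tx":0,"ty":0,"tz":0,"rx":0,"ry":0,"rz":9},{"gripper":1,"tx":0,"ty":0,"tz":0,"rx":0,"ry":0,"rz":9},{"gripper":1,"tx":0,"ty":0,"tz":0,"rx":0,"ry":0,"rz":9},{"gripper":1,"tx":0,"ty":0,"tz":0,"rx":0,"ry":0,"rz":9},{"gripper":1,"tx":0,"ty":0,"tz":0,"rx":0,"ry":0,"rz":0}]'; python3 plan.py 580.5 -29.5 300 89.4
python3 - <<'E'
from h import *;import pickle
o=ctrl.get_obs();d=viewer.get_image('wrist');pickle.dump((d,o),open('w2.pkl','wb'));save(d,'w2.png')
from rect import rect
print(rect(d,o,12,(580,-30),80,50,140,70),rect(d,o,130,(580,-30),60,150,255))
print(ctrl.get_obs()['ee_pos'])
E
```

```text
t: 7.3
ee_pos: [579.6, -27.7, 299.0]
orientation: [-3.141, 0.014, 0.002]
ft_force: [1.0, 0.4, -4.1]
width: 45.8
t 7.3 pos [579.6 -27.7 299. ] q [-0.07  0.5   1.8  -0.    0.85  1.51] w 45.8 F [ 1.   0.4 -4.1]
yaw y -90.5 dt(m) [ 0.001   0.0018 -0.001 ] |t| 0.002 rz 0.1 alt -179.9 tilt [-0.    0.08  0.  ]
[(np.int32(2190), array([618.5, -62.3, 187.5,  93.3,  46.3])), (np.int32(1452), array([633.2, -35.7,  77. ,  26.1,  89.4])), (np.int32(300), array([609.5,   8.9,  42.8,   9.4,  89.4])), (np.int32(125), array([609.4, -39.8,  50.2,   1.5,  89.4])), (np.int32(1157), array([583.5,  26.4,  44.1,  21.3,   8. ])), (np.int32(184), array([557.9,  20. ,  19.6,  10.8,  68.5])), (np.int32(56), array([523.3, -67.9,   2.1,  44.3,  87.7])), (np.int32(57), array([520.3,  12.3,   1.7,  38.5,  88.4]))] [(np.int32(30384), array([601.5, -28.7,  76.5, 105.5,  89.4])), (np.int32(189), array([631.1, -57.3,   8.2,   3.3,  89.4])), (np.int32(473), array([616.5,   8.3,   3.7,  22.4,  89.5])), (np.int32(193), array([540.1, -30. ,  88.6,   0.6,  89.3])), (np.int32(244), array([537.6, -28.8,  89.4,   0.8,  88.9])), (np.int32(3066), array([531.3, -26.9,  92.6,   9.3,  89.4]))]
[579.63996072 -27.74079467 299.07020387]
```

View pics/w2.png

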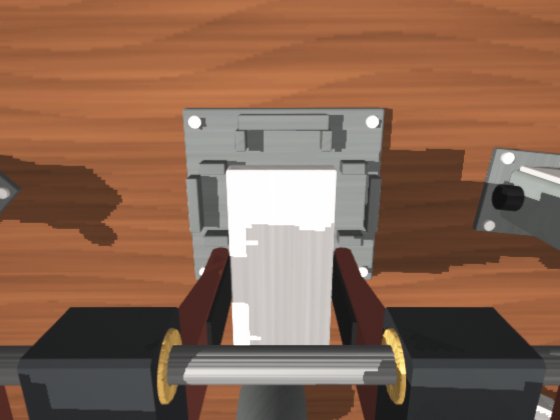

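Run:
```python
from h import *;import pickle
d,o=pickle.load(open('w2.pkl','rb'))
im=d['image'][:,:,::-1]
cv2.imwrite('pics/w2c.png',cv2.resize(im[95:285,170:400],None,fx=3.2,fy=3.2,interpolation=cv2.INTER_CUBIC))
p=atz(d,[[195,122],[373,122],[203.5,272.5],[363,272.5]],13,o);print(p.round(1).tolist(),p.mean(0).round(1))
e=atz(d,[[184.5,108],[384,108]],12,o);print('far edge',e.round(1).tolist(),e.mean(0).round(1))
q=atz(d,[[228,169],[335.5,169]],126,o);print('plate far end',q.round(1).tolist(),'center',q.mean(0).round(1))
P,z=cloud(d,o)
m=(abs(P[:,0]-600)<60)&(abs(P[:,1]+28)<40)&(P[:,2]>100)&(P[:,2]<140);Q=P[m];print('plate cloud',Q[:,0].max(),np.median(Q[:,2]),Q[:,1].min(),Q[:,1].max())
```

```text
[[641.0, 30.6, 13.0], [639.8, -92.1, 13.0], [526.2, 32.9, 13.0], [524.9, -91.4, 13.0]] [583. -30.  13.]
far edge [[650.3, 37.3, 12.0], [649.0, -99.2, 12.0]] [649.7 -31.   12. ]
plate far end [[630.8, -6.7, 126.0], [630.4, -50.9, 126.0]] center [630.6 -28.8 126. ]
plate cloud 630.6296317254926 125.58469146625737 -60.078271465903015 3.6027747245724946
```

View pics/w2c.png

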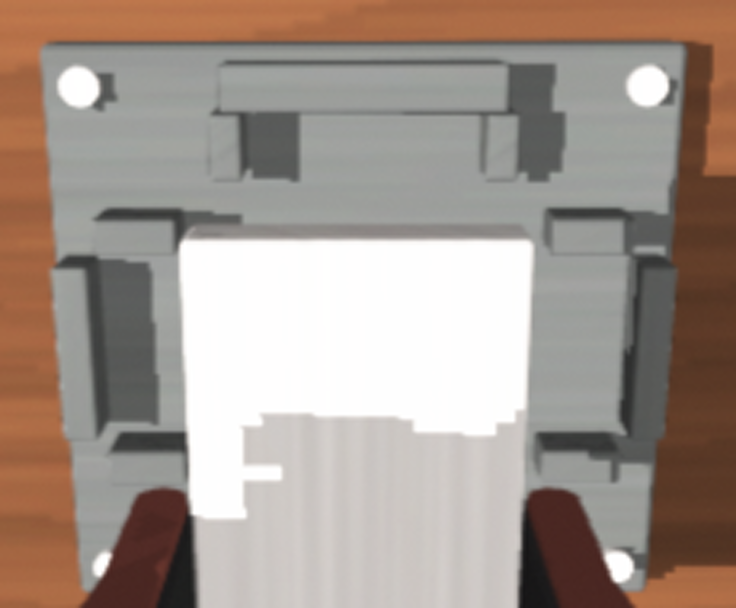

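```bash
python3 -m handwheel '[{"gripper":1,"tx":0.0025,"ty":0.0015,"tz":0.04,"rx":0,"ry":0,"rz":0},{"gripper":1,"tx":0,"ty":0,"tz":0.034,"rx":0,"ry":0,"rz":0},{"gripper":1,"tx":0,"ty":0,"tz":0,"rx":0,"ry":0,"rz":0},{"gripper":1,"tx":0,"ty":0,"tz":0,"rx":0,"ry":0,"rz":0}]'
python3 - <<'E'
from h import *;import pickle
o=ctrl.get_obs();d=viewer.get_image('wrist');pickle.dump((d,o),open('w3.pkl','wb'));print(o['ee_pos'])
im=d['image'][:,:,::-1]
cv2.imwrite('pics/w3c.png',cv2.resize(im[0:320,110:450],None,fx=1.85,fy=1.85,interpolation=cv2.INTER_CUBIC))
E
```

```text
t: 7.85
ee_pos: [582.9, -29.3, 226.4]
orientation: [3.142, -0.015, 0.001]
ft_force: [0.1, 0.3, -4.0]
width: 45.8
[582.88447814 -29.27532827 226.4452788 ]
```

View pics/w3c.png

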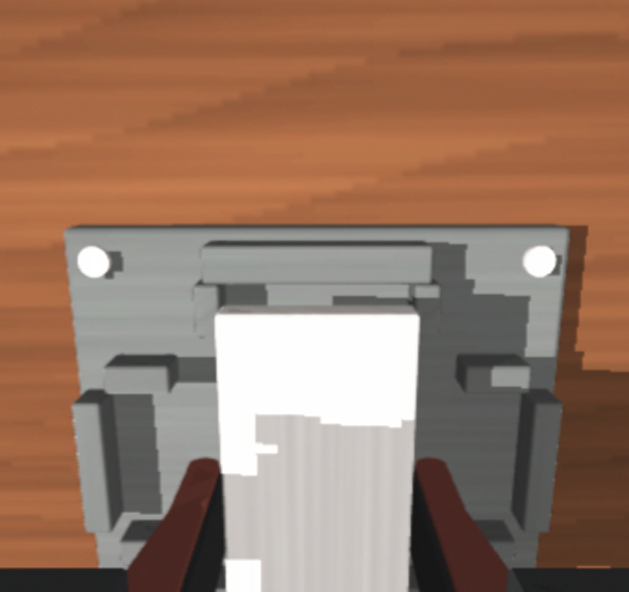

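Run:
```python
from h import *;import pickle
d,o=pickle.load(open('w3.pkl','rb'))
f=lambda l:np.array(l)/1.85+[110,0]
def s(n,l,z):
    p=atz(d,f(l),z,o);print(n,p.round(1).tolist(),p.mean(0).round(1))
zt=o['ee_pos'][2]-173
s('plate far',[[216,310],[418,310]],zt)
s('bed far edge',[[67,230],[568,230]],12)
s('screws',[[93,262],[540,262]],13)
s('stop near top edge',[[203,283],[431,283]],26)
s('sideguide outer',[[194,285],[440,285]],26)
s('pocket outer wall tops outer',[[74,403],[560,403]],26)
P,z=cloud(d,o)
m=(abs(P[:,1]+30)<15)&(P[:,2]>zt-8)&(P[:,2]<zt+8);print(np.sort(P[m][:,0])[-5:],np.median(P[m][:,2]))
m=(abs(P[:,1]+30)<15)&(P[:,2]>21)&(P[:,2]<31);print(np.percentile(P[m][:,0],[1,5,50,95,99]))
im=d['image'][:,:,::-1]
cv2.imwrite('pics/w3d.png',cv2.resize(im[110:200,200:360],None,fx=5,fy=5,interpolation=cv2.INTER_CUBIC))
```

```text
plate far [[635.1, -7.8, 53.4], [634.6, -52.6, 53.4]] [634.9 -30.2  53.4]
bed far edge [[649.5, 37.8, 12.0], [648.1, -98.9, 12.0]] [648.8 -30.6  12. ]
screws [[640.9, 31.3, 13.0], [639.6, -91.7, 13.0]] [640.2 -30.2  13. ]
stop near top edge [[636.8, -0.7, 26.0], [636.2, -59.8, 26.0]] [636.5 -30.3  26. ]
sideguide outer [[636.3, 1.6, 26.0], [635.7, -62.1, 26.0]] [636.  -30.3  26. ]
pocket outer wall tops outer [[604.4, 36.3, 26.0], [603.0, -96.2, 26.0]] [603.7 -30.   26. ]
[634.19871431 634.22159117 634.238059   634.24421034 634.26050258] 53.037057119022506
[636.29081077 636.76608375 641.48624562 646.01433898 646.25154633]
```

View pics/w3d.png

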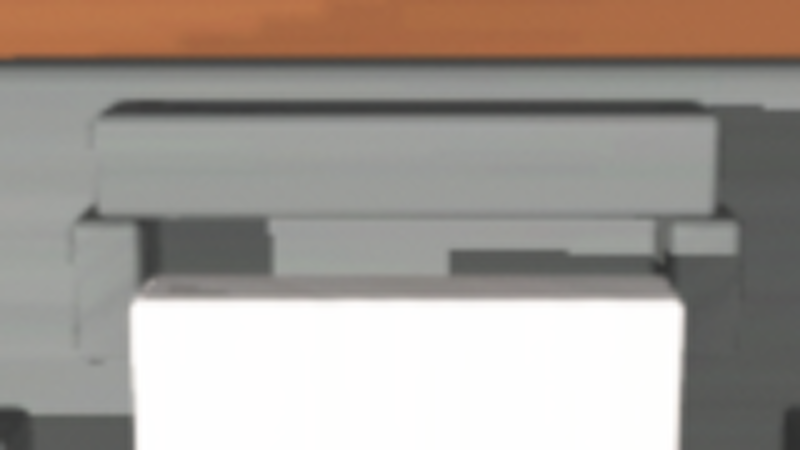

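```bash
python3 -m handwheel '[{"gripper":1,"tx":-0.0005,"ty":0,"tz":0.012,"rx":0,"ry":0,"rz":0},{"gripper":1,"tx":0,"ty":0,"tz":0.009,"rx":0,"ry":0,"rz":0},{"gripper":1,"tx":0,"ty":0,"tz":0.005,"rx":0,"ry":0,"rz":0},{"gripper":1,"tx":0,"ty":0,"tz":0.002,"rx":0,"ry":0,"rz":0},{"gripper":1,"tx":0,"ty":0,"tz":0,"rx":0,"ry":0,"rz":0},{"gripper":1,"tx":0,"ty":0,"tz":0,"rx":0,"ry":0,"rz":0}]';python3 plan.py 583 -30 196 89.4
```

```text
t: 8.65
ee_pos: [582.1, -29.3, 197.9]
orientation: [3.142, -0.017, 0.001]
ft_force: [-0.6, -0.6, -3.1]
width: 45.6
t 8.65 pos [582.1 -29.3 197.9] q [-0.07  0.66  1.82 -0.    0.66  1.51] w 45.6 F [-0.6 -0.6 -3.1]
yaw y -90.6 dt(m) [0.0009 0.0007 0.0019] |t| 0.002 rz -0.0 alt 180.0 tilt [ 0.   -0.02 -0.  ]
```

```bash
python3 -m handwheel '[{"gripper":1,"tx":0,"ty":0,"tz":0.001,"rx":0,"ry":0,"rz":0},{"gripper":1,"tx":0,"ty":0,"tz":0,"rx":0,"ry":0,"rz":0}]';python3 -m handwheel '[{"gripper":0.45,"tx":0,"ty":0,"tz":0,"rx":0,"ry":0,"rz":0},{"gripper":0.3,"tx":0,"ty":0,"tz":0,"rx":0,"ry":0,"rz":0},{"gripper":0.3,"tx":0,"ty":0,"tz":0,"rx":0,"ry":0,"rz":0},{"gripper":0.3,"tx":0,"ty":0,"tz":0,"rx":0,"ry":0,"rz":0}]'
```

```text
t: 8.9
ee_pos: [582.1, -29.3, 197.0]
orientation: [3.141, -0.017, 0.001]
ft_force: [0.4, -0.5, -0.9]
width: 45.7
t: 9.4
ee_pos: [582.0, -29.3, 196.8]
orientation: [3.142, -0.017, 0.0]
ft_force: [-0.2, -0.2, 0.2]
width: 61.4
```

```bash
python3 -m handwheel '[{"gripper":0.3,"tx":0,"ty":0,"tz":-0.03,"rx":0,"ry":0,"rz":0},{"gripper":0.3,"tx":0,"ty":0,"tz":-0.05,"rx":0,"ry":0,"rz":0},{"gripper":0.1,"tx":-0.02,"ty":0,"tz":-0.05,"rx":0,"ry":0,"rz":0},{"gripper":0,"tx":-0.04,"ty":0,"tz":0,"rx":0,"ry":0,"rz":0},{"gripper":0,"tx":0,"ty":0,"tz":0,"rx":0,"ry":0,"rz":0}]'; python3 plan.py 393.8 -214.3 330 153.3
python3 - <<'E'
from h import *;import pickle
o=ctrl.get_obs();d=viewer.get_image('wrist');pickle.dump((d,o),open('w4.pkl','wb'));save(d,'w4.png',1.4)
from rect import rect
print(rect(d,o,24,(582,-30),40,140,255))
E
```

```text
t: 10.02
ee_pos: [519.7, -28.5, 327.1]
orientation: [-3.141, 0.017, 0.002]
ft_force: [1.2, 0.0, -1.1]
width: 86.1
t 10.03 pos [519.7 -28.5 327.1] q [-0.08  0.38  1.92 -0.    0.84  1.5 ] w 86.1 F [ 1.2  0.  -1.1]
yaw y -90.6 dt(m) [-0.1239  0.1871 -0.0027] |t| 0.224 rz -63.9 alt 116.1 tilt [ 0.06  0.04 -0.  ]
[(np.int32(8978), array([583.6, -29.5,  46.5,  99.3,  89.4]))]
```

View pics/w4.png

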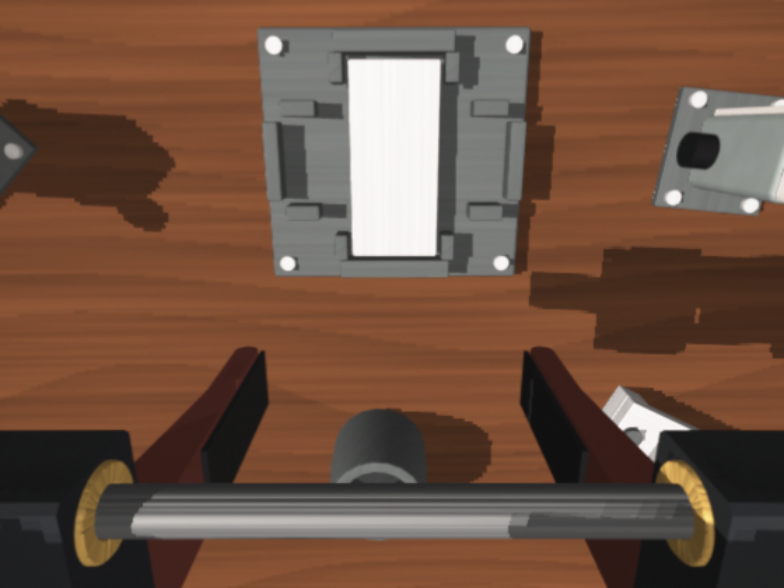

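```bash
python3 -m handwheel '[{"gripper":0,"tx":-0.04,"ty":0.04,"tz":0,"rx":0,"ry":0,"rz":0},{"gripper":0,"tx":-0.04,"ty":0.043,"tz":0,"rx":0,"ry":0,"rz":0},{"gripper":0,"tx":-0.03,"ty":0.05,"tz":0,"rx":0,"ry":0,"rz":0},{"gripper":0,"tx":-0.014,"ty":0.054,"tz":0,"rx":0,"ry":0,"rz":-10},{"gripper":0,"tx":0,"ty":0,"tz":0,"rx":0,"ry":0,"rz":-10.5},{"gripper":0,"tx":0,"ty":0,"tz":0,"rx":0,"ry":0,"rz":-10.5},{"gripper":0,"tx":0,"ty":0,"tz":0,"rx":0,"ry":0,"rz":-10.5},{"gripper":0,"tx":0,"ty":0,"tz":0,"rx":0,"ry":0,"rz":-10.5}]'; python3 -m handwheel '[{"gripper":0,"tx":0,"ty":0,"tz":0,"rx":0,"ry":0,"rz":-10.5},{"gripper":0,"tx":0,"ty":0,"tz":0,"rx":0,"ry":0,"rz":-1.4},{"gripper":0,"tx":0,"ty":0,"tz":0,"rx":0,"ry":0,"rz":0}]'; python3 plan.py 393.8 -214.3 330 153.3
python3 - <<'E'
from h import *;import pickle
o=ctrl.get_obs();d=viewer.get_image('wrist');pickle.dump((d,o),open('w5.pkl','wb'));save(d,'w5.png',1.4)
from rect import rect
print(rect(d,o,24,(394,-214),40,140,255))
from m import blob
P,z=cloud(d,o);P=P[z>0];print(blob(P,(394,-214),80,40,60),blob(P,(394,-214),80,15,60))
E
```

```text
t: 11.08
ee_pos: [398.3, -210.9, 326.4]
orientation: [2.836, 1.351, 0.0]
ft_force: [0.4, -0.2, 0.2]
width: 88.0
t: 11.45
ee_pos: [397.8, -210.5, 326.5]
orientation: [-2.688, -1.626, 0.0]
ft_force: [0.1, -0.6, 0.2]
width: 88.0
t 11.45 pos [ 397.8 -210.5  326.5] q [-0.51  0.29  2.06  0.    0.79 -0.03] w 88.0 F [ 0.1 -0.6  0.2]
yaw y -27.6 dt(m) [-0.0052 -0.0018 -0.0035] |t| 0.007 rz -0.9 alt 179.1 tilt [-0. -0. -0.]
[(np.int32(7324), array([ 397.5, -213.3,  116.1,   40.5,   63.5]))]
(1766, array([ 397.6, -214. ,   59.4,   16. ,   63.6]), np.float64(49.6)) (7147, array([ 397.5, -214.6,  114.2,   40.1,   63. ]), np.float64(24.1))
```

View pics/w5.png

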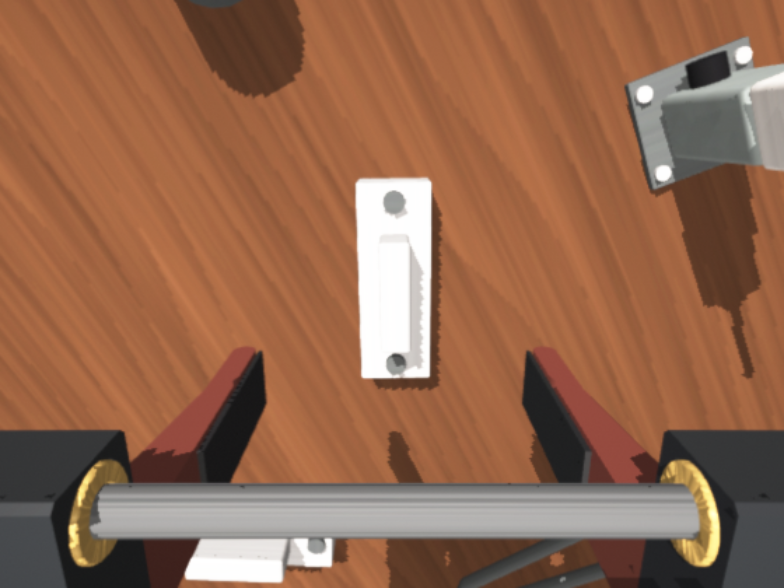

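```bash
python3 -m handwheel '[{"gripper":0.3,"tx":-0.0035,"ty":0.0005,"tz":0.04,"rx":0,"ry":0,"rz":-1},{"gripper":0.4,"tx":0,"ty":0,"tz":0.04,"rx":0,"ry":0,"rz":0},{"gripper":0.4,"tx":0,"ty":0,"tz":0.026,"rx":0,"ry":0,"rz":0},{"gripper":0.5,"tx":0,"ty":0,"tz":0.01,"rx":0,"ry":0,"rz":0},{"gripper":1,"tx":0,"ty":0,"tz":0,"rx":0,"ry":0,"rz":0},{"gripper":1,"tx":0,"ty":0,"tz":0,"rx":0,"ry":0,"rz":0},{"gripper":1,"tx":0,"ty":0,"tz":0,"rx":0,"ry":0,"rz":0},{"gripper":1,"tx":0,"ty":0,"tz":0,"rx":0,"ry":0,"rz":0}]';python3 -m handwheel '[{"gripper":1,"tx":0,"ty":0,"tz":0,"rx":0,"ry":0,"rz":0},{"gripper":1,"tx":0,"ty":0,"tz":0,"rx":0,"ry":0,"rz":0},{"gripper":1,"tx":0,"ty":0,"tz":0,"rx":0,"ry":0,"rz":0}]'
```

```text
t: 12.5
ee_pos: [396.4, -213.7, 211.4]
orientation: [2.67, 1.653, 0.001]
ft_force: [-0.6, 0.5, 6.1]
width: 15.8
t: 12.88
ee_pos: [396.4, -213.7, 211.4]
orientation: [2.67, 1.653, 0.001]
ft_force: [-0.6, 1.1, 7.8]
width: 15.9
```

```bash
python3 -m handwheel '[{"gripper":1,"tx":0,"ty":0,"tz":-0.02,"rx":0,"ry":0,"rz":0},{"gripper":1,"tx":0,"ty":0,"tz":-0.045,"rx":0,"ry":0,"rz":0},{"gripper":1,"tx":0,"ty":0,"tz":-0.045,"rx":0,"ry":0,"rz":0}]'; python3 plan.py 582 -29.5 320 179.4
```

```text
t: 13.25
ee_pos: [395.7, -213.3, 321.5]
orientation: [-2.67, -1.653, 0.001]
ft_force: [0.9, -1.2, -2.9]
width: 15.5
t 13.25 pos [ 395.7 -213.3  321.5] q [-0.52  0.3   2.07  0.    0.77 -0.06] w 15.5 F [ 0.9 -1.2 -2.9]
yaw y -26.5 dt(m) [0.2476 0.0848 0.0014] |t| 0.262 rz -25.9 alt 154.1 tilt [-0.09  0.04 -0.  ]
```

```bash
python3 -m handwheel '[{"gripper":1,"tx":0.0495,"ty":0.017,"tz":0,"rx":0,"ry":0,"rz":0},{"gripper":1,"tx":0.0495,"ty":0.017,"tz":0,"rx":0,"ry":0,"rz":0},{"gripper":1,"tx":0.0495,"ty":0.017,"tz":0,"rx":0,"ry":0,"rz":0},{"gripper":1,"tx":0.0495,"ty":0.017,"tz":0,"rx":0,"ry":0,"rz":0},{"gripper":1,"tx":0.0495,"ty":0.017,"tz":0,"rx":0,"ry":0,"rz":-6},{"gripper":1,"tx":0,"ty":0,"tz":0,"rx":0,"ry":0,"rz":-10},{"gripper":1,"tx":0,"ty":0,"tz":0,"rx":0,"ry":0,"rz":-10},{"gripper":1,"tx":0,"ty":0,"tz":0,"rx":0,"ry":0,"rz":0}]'; python3 plan.py 582 -29.5 270 179.4
python3 - <<'E'
from h import *;import pickle
o=ctrl.get_obs();d=viewer.get_image('wrist');pickle.dump((d,o),open('w6.pkl','wb'));save(d,'w6.png',1.4)
E
```

```text
t: 14.25
ee_pos: [582.2, -29.7, 320.3]
orientation: [-2.231, -2.21, 0.001]
ft_force: [0.1, 0.3, -2.9]
width: 15.8
t 14.25 pos [582.2 -29.7 320.3] q [-0.07  0.47  1.78 -0.    0.89 -0.06] w 15.8 F [ 0.1  0.3 -2.9]
yaw y -0.5 dt(m) [ 0.0002 -0.0001  0.0503] |t| 0.05 rz 0.1 alt -179.9 tilt [-0.07 -0.    0.  ]
```

View pics/w6.png

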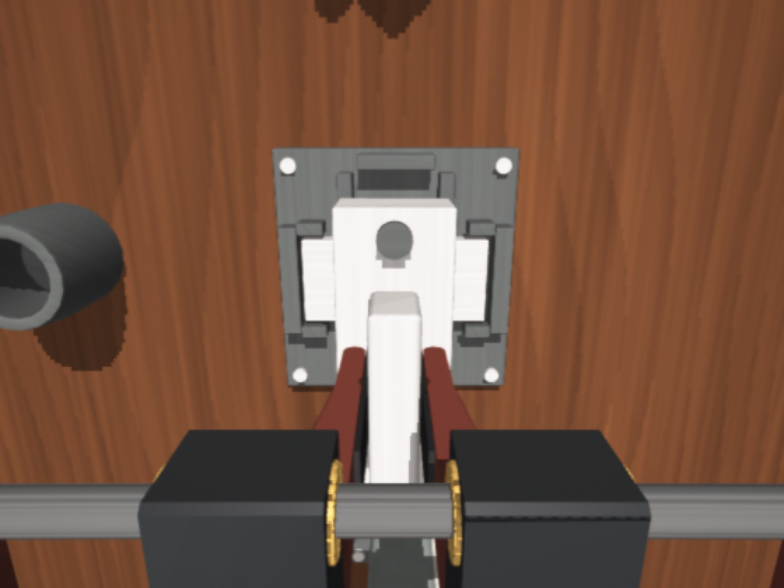

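```bash
python3 -m handwheel '[{"gripper":1,"tx":0,"ty":0,"tz":0.04,"rx":0,"ry":0,"rz":0},{"gripper":1,"tx":0,"ty":0,"tz":0.032,"rx":0,"ry":0,"rz":0},{"gripper":1,"tx":0,"ty":0,"tz":0,"rx":0,"ry":0,"rz":0},{"gripper":1,"tx":0,"ty":0,"tz":0,"rx":0,"ry":0,"rz":0}]'
python3 - <<'E'
from h import *;import pickle
o=ctrl.get_obs();d=viewer.get_image('wrist');pickle.dump((d,o),open('w7.pkl','wb'));print(o['ee_pos'])
im=d['image'][:,:,::-1]
cv2.imwrite('pics/w7.png',cv2.resize(im[40:300,130:430],None,fx=2.3,fy=2.3,interpolation=cv2.INTER_CUBIC))
d2=viewer.get_image('scene');pickle.dump((d2,o),open('s7.pkl','wb'))
E
```

```text
t: 14.8
ee_pos: [583.0, -30.1, 249.6]
orientation: [2.232, 2.21, 0.001]
ft_force: [1.1, -0.2, -2.4]
width: 16.1
[583.01612721 -30.10842397 249.60953714]
```

View pics/w7.png

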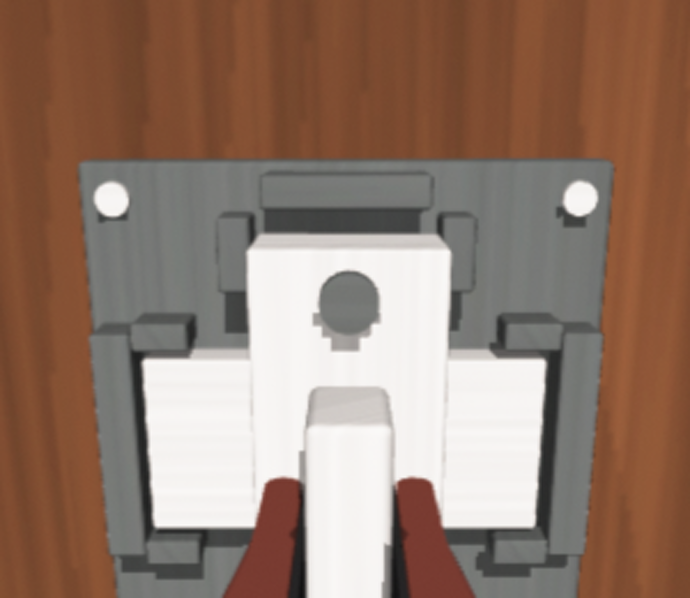

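Run:
```python
from h import *;import pickle
d,o=pickle.load(open('w7.pkl','rb'))
f=lambda l:np.array(l)/2.3+[130,40]
def s(n,l,z):
    p=atz(d,f(l),z,o);print(n,p.round(1).tolist(),p.mean(0).round(1))
zb=o['ee_pos'][2]-187.4
s('beam far corner top',[[247,249],[450,249]],zb)
s('beam far (end face top row)',[[254,236],[444,236]],zb)
s('bed far edge',[[80,163],[612,163]],12)
s('screws',[[111,199],[580,199]],13)
s('end stop(y) near edge',[[262,206],[431,206]],26)
s('pocket guides inner',[[251,250],[441,250]],26)
s('pocket guides outer',[[219,215],[474,215]],26)
s('xstops outer',[[92,332],[602,332]],26)
s('plate far',[[144,357],[545,357]],24)
P,z=cloud(d,o)
m=(abs(P[:,0]-583)<14)&(P[:,2]>zb-5)&(P[:,2]<zb+5);print('beam y max',np.sort(P[m][:,1])[-3:],np.median(P[m][:,2]),zb)
m=(abs(P[:,1]-5)<12)&(P[:,2]>zb-4)&(P[:,2]<zb+5);print('beam x',P[m][:,0].min(),P[m][:,0].max())
m=(abs(P[:,0]-583)<12)&(P[:,2]>23)&(P[:,2]<30)&(P[:,1]>20);print('stop y',np.percentile(P[m][:,1],[1,5,50,95,99]))
m=(P[:,1]<38)&(P[:,1]>10)&(P[:,2]>21)&(P[:,2]<31)&(abs(P[:,0]-583)<40);print('guide x',P[m][:,0].min(),P[m][:,0].max(), )
```

```text
beam far corner top [[565.4, 26.3, 62.2], [604.5, 25.9, 62.2]] [585.   26.1  62.2]
beam far (end face top row) [[566.9, 28.8, 62.2], [603.3, 28.4, 62.2]] [585.1  28.6  62.2]
bed far edge [[520.0, 40.2, 12.0], [649.3, 38.8, 12.0]] [584.6  39.5  12. ]
screws [[527.0, 31.6, 13.0], [641.8, 30.4, 13.0]] [584.4  31.   13. ]
end stop(y) near edge [[565.1, 30.8, 26.0], [604.1, 30.4, 26.0]] [584.6  30.6  26. ]
pocket guides inner [[562.1, 20.7, 26.0], [606.7, 20.2, 26.0]] [584.4  20.5  26. ]
pocket guides outer [[555.1, 28.9, 26.0], [614.1, 28.3, 26.0]] [584.6  28.6  26. ]
xstops outer [[523.0, 1.4, 26.0], [645.9, 0.0, 26.0]] [584.5   0.7  26. ]
plate far [[534.5, -5.5, 24.0], [633.0, -6.6, 24.0]] [583.8  -6.1  24. ]
beam y max [26.43983631 26.45741142 26.49693571] 61.941879668051314 62.20953713504102
beam x 564.5324468757973 604.8728735569736
stop y [29.85825868 30.37016126 34.02025968 37.54450676 37.69154407]
guide x 553.741906038427 614.8590406696414
```

```bash
python3 -m handwheel '[{"gripper":1,"tx":0.001,"ty":-0.0005,"tz":0.01,"rx":0,"ry":0,"rz":0},{"gripper":1,"tx":0,"ty":0,"tz":0.006,"rx":0,"ry":0,"rz":0},{"gripper":1,"tx":0,"ty":0,"tz":0.005,"rx":0,"ry":0,"rz":0},{"gripper":1,"tx":0,"ty":0,"tz":0.003,"rx":0,"ry":0,"rz":0},{"gripper":1,"tx":0,"ty":0,"tz":0.001,"rx":0,"ry":0,"rz":0},{"gripper":1,"tx":0,"ty":0,"tz":0,"rx":0,"ry":0,"rz":0},{"gripper":1,"tx":0,"ty":0,"tz":0,"rx":0,"ry":0,"rz":0}]'; python3 plan.py 583 -29.5 223.4 179.4
```

```text
t: 15.78
ee_pos: [582.2, -28.9, 223.8]
orientation: [2.23, 2.212, 0.0]
ft_force: [-0.8, -0.4, -3.2]
width: 15.9
t 15.78 pos [582.2 -28.9 223.8] q [-0.07  0.62  1.82 -0.    0.71 -0.06] w 15.9 F [-0.8 -0.4 -3.2]
yaw y -0.5 dt(m) [-0.0006  0.0008  0.0004] |t| 0.001 rz 0.1 alt -179.9 tilt [0.02 0.   0.  ]
```

```bash
python3 -m handwheel '[{"gripper":1,"tx":0,"ty":0,"tz":0.001,"rx":0,"ry":0,"rz":0},{"gripper":1,"tx":0,"ty":0,"tz":0,"rx":0,"ry":0,"rz":0}]'; python3 -m handwheel '[{"gripper":0.8,"tx":0,"ty":0,"tz":0,"rx":0,"ry":0,"rz":0},{"gripper":0.6,"tx":0,"ty":0,"tz":0,"rx":0,"ry":0,"rz":0},{"gripper":0.6,"tx":0,"ty":0,"tz":0,"rx":0,"ry":0,"rz":0}]'
```

```text
t: 16.02
ee_pos: [582.2, -28.9, 223.5]
orientation: [2.23, 2.212, 0.001]
ft_force: [-2.4, -0.7, 4.9]
width: 16.0
t: 16.4
ee_pos: [582.2, -28.9, 222.6]
orientation: [2.23, 2.212, 0.0]
ft_force: [-0.3, -0.3, -0.8]
width: 33.5
```

```bash
python3 -m handwheel '[{"gripper":0.6,"tx":0,"ty":0,"tz":-0.03,"rx":0,"ry":0,"rz":0},{"gripper":0.6,"tx":0,"ty":0,"tz":-0.05,"rx":0,"ry":0,"rz":0},{"gripper":0.8,"tx":-0.02,"ty":0,"tz":-0.05,"rx":0,"ry":0,"rz":0},{"gripper":1,"tx":-0.05,"ty":0,"tz":-0.02,"rx":0,"ry":0,"rz":0},{"gripper":1,"tx":0,"ty":0,"tz":0,"rx":0,"ry":0,"rz":0}]'
python3 - <<'E'
from h import *;import pickle
o=ctrl.get_obs();d=viewer.get_image('wrist');pickle.dump((d,o),open('w8.pkl','wb'));print(o['ee_pos'])
d2=viewer.get_image('scene');pickle.dump((d2,o),open('s8.pkl','wb'))
a=d['image'][30:310,160:400]; b=d2['image'][240:340,240:350]
hh=560
cv2.imwrite('pics/w8.png',np.hstack([cv2.resize(a,(400,467)),cv2.resize(b,(390,467),interpolation=cv2.INTER_CUBIC)])[:,:,::-1])
from m import blob
for dd in (d,d2):
    P,z=cloud(dd,o);P=P[z>0]
    print('beam',blob(P[(P[:,2]>31)&(P[:,2]<42)],(583,-29),75,31,42),'rib',blob(P,(583,-29),60,56,68))
    print('roller',blob(P,(567,238),30,120,160))
E
```

```text
t: 17.02
ee_pos: [582.0, -101.3, 374.9]
orientation: [2.231, 2.206, 0.004]
ft_force: [-1.0, 0.2, -0.5]
width: 8.5
[ 581.95725045 -101.31445398  374.912645  ]
beam (5372, array([583.5, -30.1, 114.3,  40.1,  89.4]), np.float64(35.7)) rib (1742, array([583.4, -29.8,  59.7,  15.6,  89.7]), np.float64(61.6))
roller None
beam (389, array([581.2, -32.2, 102.7, 115.6,  40.9]), np.float64(37.8)) rib (141, array([577.8, -28.8,  61.4,  19.7,  88.7]), np.float64(63.2))
roller (57, array([567.5, 239.2,  16.5,  18.8,  53.1]), np.float64(139.0))
```

View pics/w8.png

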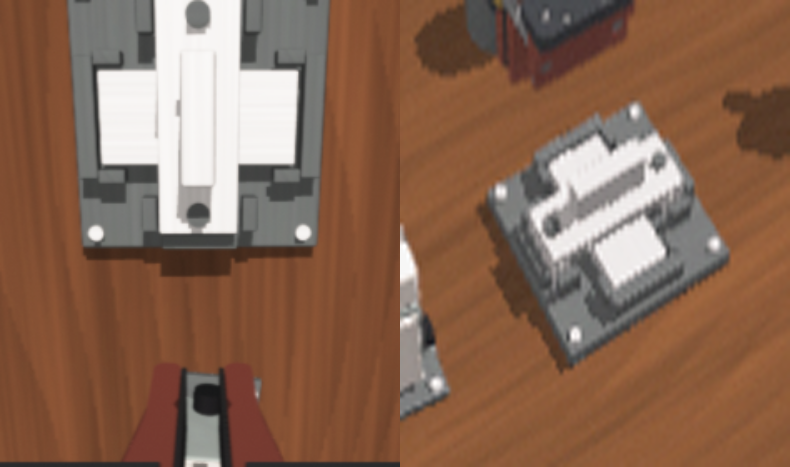

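```bash
python3 plan.py 490 162 375 135
```

```text
t 17.12 pos [581.2 -99.1 372.5] q [-0.19  0.41  1.74  0.    1.   -0.18] w 1.7 F [-0.3  0.2  0.4]
yaw y -0.5 dt(m) [ 0.2602 -0.0937 -0.0024] |t| 0.277 rz 44.5 alt -135.5 tilt [ 0.   -0.02  0.  ]
```

```bash
python3 -m handwheel '[{"gripper":1,"tx":0.043,"ty":-0.0155,"tz":0,"rx":0,"ry":0,"rz":0},{"gripper":1,"tx":0.043,"ty":-0.0155,"tz":0,"rx":0,"ry":0,"rz":0},{"gripper":1,"tx":0.043,"ty":-0.0155,"tz":0,"rx":0,"ry":0,"rz":0},{"gripper":1,"tx":0.043,"ty":-0.0155,"tz":0,"rx":0,"ry":0,"rz":0},{"gripper":1,"tx":0.043,"ty":-0.0155,"tz":0,"rx":0,"ry":0,"rz":0},{"gripper":1,"tx":0.043,"ty":-0.0155,"tz":0,"rx":0,"ry":0,"rz":4.5},{"gripper":1,"tx":0,"ty":0,"tz":0,"rx":0,"ry":0,"rz":10},{"gripper":1,"tx":0,"ty":0,"tz":0,"rx":0,"ry":0,"rz":10}]';python3 -m handwheel '[{"gripper":1,"tx":0,"ty":0,"tz":0,"rx":0,"ry":0,"rz":10},{"gripper":1,"tx":0,"ty":0,"tz":0,"rx":0,"ry":0,"rz":10},{"gripper":1,"tx":0,"ty":0,"tz":0,"rx":0,"ry":0,"rz":0}]'
python3 plan.py 490 162 375 135
python3 - <<'E'
from h import *;import pickle
o=ctrl.get_obs();d=viewer.get_image('wrist');pickle.dump((d,o),open('w9.pkl','wb'));save(d,'w9.png',1.4)
for n in ['roller','switch']:
    for r in recognise(d,n):
        uv=np.array(r['xy'])*[560,420];print(n,round(r['p'],2),uv.round(),atz(d,[uv],137,o)[0].round(1))
from m import blob
P,z=cloud(d,o);P=P[z>0]
print('head',blob(P,(590,215),60,95,110),'roller',blob(P,(567,238),40,135,160),'foot/housing',blob(P,(590,210),70,60,94))
E
```

```text
t: 18.12
ee_pos: [489.4, 161.6, 371.4]
orientation: [-2.651, -1.685, 0.004]
ft_force: [0.8, 0.4, 0.0]
width: 0.9
t: 18.5
ee_pos: [489.9, 160.6, 371.6]
orientation: [-2.9, -1.207, 0.003]
ft_force: [0.2, -0.2, -0.7]
width: 0.5
t 18.5 pos [489.9 160.6 371.6] q [0.29 0.31 1.9  0.   0.94 1.08] w 0.5 F [ 0.2 -0.2 -0.7]
yaw y -44.8 dt(m) [ 0.0011 -0.0009 -0.0034] |t| 0.004 rz 0.2 alt -179.8 tilt [-0.07  0.11  0.  ]
roller 0.63 [285.  33.] [568.9 236.5 137. ]
switch 0.56 [326.  44.] [580.5 217.4 137. ]
head (4306, array([589.4, 217.7,  36.7,  50.8,  43.4]), np.float64(105.4)) roller (1082, array([568.9, 239.1,  20.3,  17.7,  43.7]), np.float64(144.1)) foot/housing (475, array([579.8, 212.3,  48.9,  24.3,  88.4]), np.float64(73.4))
```

View pics/w9.png

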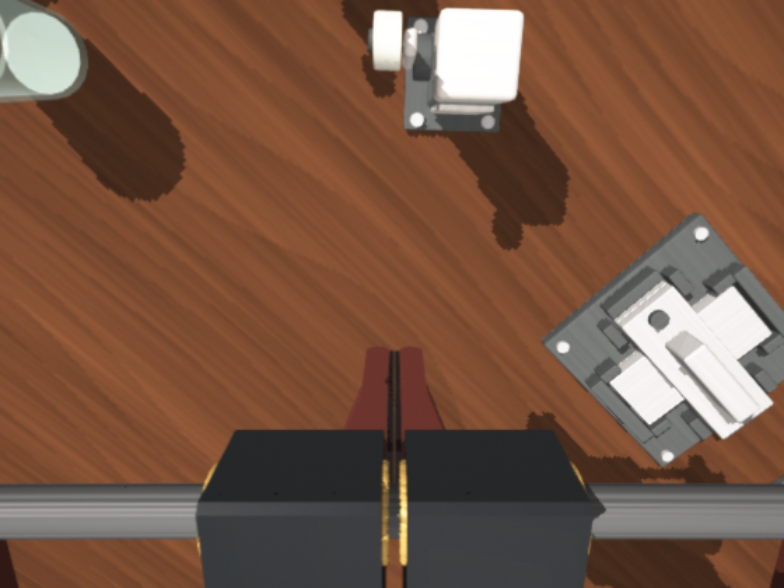

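Run:
```python
from h import *;import pickle
d,o=pickle.load(open('w9.pkl','rb'))
p=atz(d,np.array([[373,15],[402,15],[373,70],[402,70]])/1.4,143,o);print(p.round(1).tolist(),p.mean(0).round(1))
ang=np.radians(43.5);c=np.array([np.cos(ang),np.sin(ang)]);s=np.array([-c[1],c[0]])
o=ctrl.get_obs();M=R.from_rotvec(o['orientation']).as_matrix()
for r in ([567.5,239],[568.5,239]):
    dd=np.array(r)-o['ee_pos'][:2];print('roller rel tool x,y',M[:2,:2].T@dd, 'angle x tool',np.degrees(np.arctan2(M[1,0],M[0,0])))
```

```text
[[569.0, 249.5, 143.0], [576.3, 242.3, 143.0], [556.1, 236.9, 143.0], [563.6, 229.4, 143.0]] [566.3 239.5 143. ]
roller rel tool x,y [110.29189748  -0.58845483] angle x tool 45.246680147054576
roller rel tool x,y [110.99595301   0.1216892 ] angle x tool 45.246680147054576
```

```bash
python3 -m handwheel '[{"gripper":1,"tx":0.03,"ty":0,"tz":0,"rx":0,"ry":0,"rz":1.5},{"gripper":1,"tx":0.03,"ty":0,"tz":0.02,"rx":0,"ry":0,"rz":0},{"gripper":1,"tx":0,"ty":0,"tz":0.03,"rx":0,"ry":0,"rz":0},{"gripper":1,"tx":0,"ty":0,"tz":0.021,"rx":0,"ry":0,"rz":0},{"gripper":1,"tx":0,"ty":0,"tz":0,"rx":0,"ry":0,"rz":0},{"gripper":1,"tx":0,"ty":0,"tz":0,"rx":0,"ry":0,"rz":0}]'
python3 - <<'E'
from h import *;import pickle
o=ctrl.get_obs();M=R.from_rotvec(o['orientation']).as_matrix()
print(o['ee_pos'],M[:2,:2].T@(np.array([567.7,239.1])-o['ee_pos'][:2]),np.degrees(np.arctan2(M[1,0],M[0,0])))
d=viewer.get_image('scene');w=viewer.get_image('wrist')
b=d['image'][170:270,340:440];a=w['image'][0:260,150:410]
cv2.imwrite('pics/p1.png',np.hstack([cv2.resize(x,(400,400),interpolation=cv2.INTER_CUBIC) for x in (a,b)])[:,:,::-1])
E
```

```text
t: 19.4
ee_pos: [533.8, 201.8, 302.3]
orientation: [2.917, 1.166, 0.001]
ft_force: [-0.6, 0.1, -0.2]
width: 0.2
[533.79867261 201.84649395 302.30808822] [50.23994549 -3.61533873] 43.58128828046958
```

View pics/p1.png

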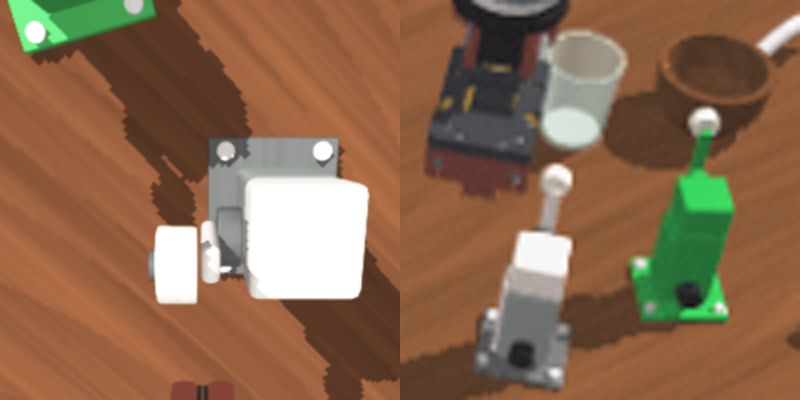

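```bash
python3 -m handwheel '[{"gripper":1,"tx":0.013,"ty":-0.004,"tz":0,"rx":0,"ry":0,"rz":0},{"gripper":1,"tx":0.012,"ty":0,"tz":0,"rx":0,"ry":0,"rz":0},{"gripper":1,"tx":0,"ty":0,"tz":0,"rx":0,"ry":0,"rz":0}]'; python3 -m handwheel '[{"gripper":1,"tx":0.004,"ty":0,"tz":0,"rx":0,"ry":0,"rz":0},{"gripper":1,"tx":0,"ty":0,"tz":0,"rx":0,"ry":0,"rz":0}]';  python3 -m handwheel '[{"gripper":1,"tx":0.004,"ty":0,"tz":0,"rx":0,"ry":0,"rz":0},{"gripper":1,"tx":0,"ty":0,"tz":0,"rx":0,"ry":0,"rz":0}]'
python3 - <<'E'
from h import *;import pickle
o=ctrl.get_obs();M=R.from_rotvec(o['orientation']).as_matrix()
print(o['ee_pos'],M[:2,:2].T@(np.array([567.7,239.1])-o['ee_pos'][:2]),'Ftool',M.T@o['ft_force'])
d=viewer.get_image('scene');w=viewer.get_image('wrist')
b=d['image'][170:270,340:440];a=w['image'][0:260,150:410]
cv2.imwrite('pics/p2.png',np.hstack([cv2.resize(x,(400,400),interpolation=cv2.INTER_CUBIC) for x in (a,b)])[:,:,::-1])
E
```

```text
t: 19.88
ee_pos: [549.8, 222.8, 302.0]
orientation: [2.917, 1.166, 0.002]
ft_force: [-0.4, -0.3, 0.2]
width: 0.3
t: 20.12
ee_pos: [551.9, 224.7, 301.6]
orientation: [2.918, 1.165, -0.0]
ft_force: [-0.7, -0.4, -0.5]
width: 0.2
t: 20.38
ee_pos: [554.6, 227.3, 301.6]
orientation: [2.918, 1.165, -0.002]
ft_force: [-1.6, -1.6, 1.4]
width: 0.1
[554.6084566  227.26663196 301.55085132] [17.64158927  0.43722348] Ftool [-2.25719397  0.00386899 -1.37765375]
```

View pics/p2.png

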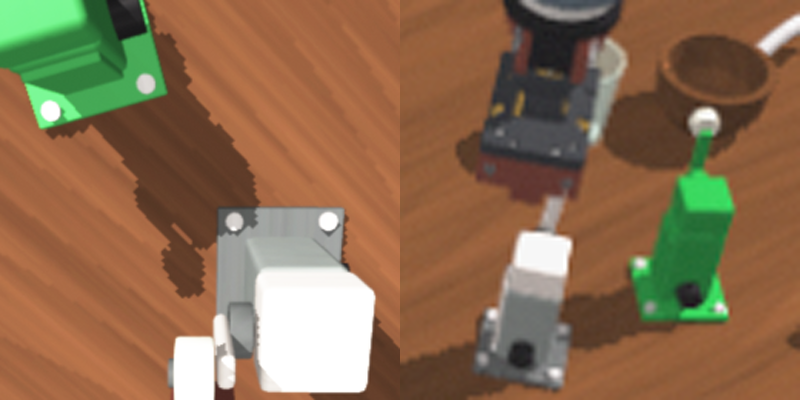

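```bash
python3 -m handwheel '[{"gripper":1,"tx":0.006,"ty":0,"tz":0,"rx":0,"ry":0,"rz":0},{"gripper":1,"tx":0.006,"ty":0,"tz":0,"rx":0,"ry":0,"rz":0},{"gripper":1,"tx":0.006,"ty":0,"tz":0,"rx":0,"ry":0,"rz":0},{"gripper":1,"tx":0.005,"ty":0,"tz":0,"rx":0,"ry":0,"rz":0},{"gripper":1,"tx":0,"ty":0,"tz":0,"rx":0,"ry":0,"rz":0},{"gripper":1,"tx":0,"ty":0,"tz":0,"rx":0,"ry":0,"rz":0}]'
python3 - <<'E'
from h import *;import pickle
o=ctrl.get_obs();M=R.from_rotvec(o['orientation']).as_matrix()
print(o['ee_pos'],M[:2,:2].T@(np.array([567.7,239.1])-o['ee_pos'][:2]),'Ftool',M.T@o['ft_force'])
d=viewer.get_image('scene');w=viewer.get_image('wrist');t=viewer.get_image('top');pickle.dump((w,o),open('w10.pkl','wb'))
b=d['image'][170:270,340:440];a=w['image'][100:360,150:410]
cv2.imwrite('pics/p3.png',np.hstack([cv2.resize(x,(400,400),interpolation=cv2.INTER_CUBIC) for x in (a,b)])[:,:,::-1])
E
```

```text
t: 21.22
ee_pos: [570.8, 242.9, 300.9]
orientation: [2.917, 1.165, -0.006]
ft_force: [-4.5, -5.2, 1.6]
width: 0.6
[570.8294565  242.88366233 300.88830292] [-4.87489055  0.58714322] Ftool [-6.84294239  0.64443238 -1.61973934]
```

View pics/p3.png

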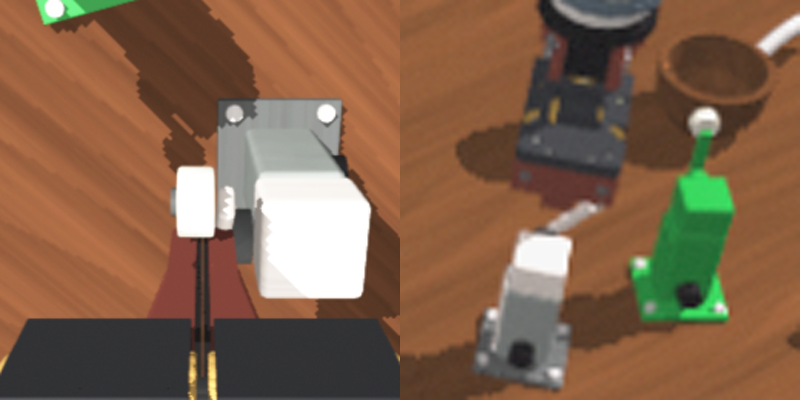

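Run:
```python
from h import *;import pickle
from m import blob
w,o=pickle.load(open('w10.pkl','rb'))
P,z=cloud(w,o)
uv=np.array([[c,r] for c in range(267,287) for r in range(206,256)])
Q,zz=cloud(w,o,uv);Q=Q[(zz>0)&(Q[:,2]>115)]
print(np.percentile(Q[:,2],[50,95,99]))
M=R.from_rotvec(o['orientation']).as_matrix()
l=(Q[:,:2]-[567.7,239.1])@M[:2,:2]; print('along push rel rest',l[:,0].min(),l[:,0].max(),'lat',l[:,1].min(),l[:,1].max())
```

```text
[136.03373179 138.10918538 138.80160487]
along push rel rest 13.410228632042177 37.98166465547267 lat -6.126022319436706 2.367641373072388
```

```bash
python3 -m handwheel '[{"gripper":1,"tx":-0.01,"ty":0,"tz":0,"rx":0,"ry":0,"rz":0},{"gripper":1,"tx":-0.015,"ty":0,"tz":0,"rx":0,"ry":0,"rz":0},{"gripper":1,"tx":-0.03,"ty":0,"tz":0,"rx":0,"ry":0,"rz":0},{"gripper":1,"tx":-0.03,"ty":0,"tz":-0.03,"rx":0,"ry":0,"rz":0},{"gripper":1,"tx":-0.03,"ty":0,"tz":-0.04,"rx":0,"ry":0,"rz":0},{"gripper":1,"tx":0,"ty":0,"tz":-0.03,"rx":0,"ry":0,"rz":0},{"gripper":1,"tx":0,"ty":0,"tz":0,"rx":0,"ry":0,"rz":0},{"gripper":1,"tx":0,"ty":0,"tz":0,"rx":0,"ry":0,"rz":0}]'
python3 - <<'E'
from h import *;import pickle
from m import blob
o=ctrl.get_obs();d=viewer.get_image('scene');w=viewer.get_image('wrist')
for dd in (d,w):
    P,z=cloud(dd,o);P=P[z>0];print('roller',blob(P,(568,239),45,120,160),'rib',blob(P,(583,-29),60,56,68),'rod',blob(P,(579,-242),25,115,160))
save(d,'end.png',1.4)
E
```

```text
t: 22.38
ee_pos: [487.9, 164.0, 401.1]
orientation: [-2.918, -1.165, -0.0]
ft_force: [0.3, -0.0, -1.3]
width: 0.4
roller (58, array([565.5, 237.9,  17.5,  16.1,   2.9]), np.float64(139.1)) rib (144, array([578.8, -29.7,  18.6,  60.3,   0.7]), np.float64(63.5)) rod (29, array([ 578.2, -242.1,    5.9,    5.2,   47. ]), np.float64(139.3))
roller (828, array([568.8, 239.1,  19.6,  17.4,  44.1]), np.float64(144.6)) rib (1106, array([583.4, -28.8,  60.5,  16. ,  89.3]), np.float64(62.2)) rod None
```

View pics/end.png

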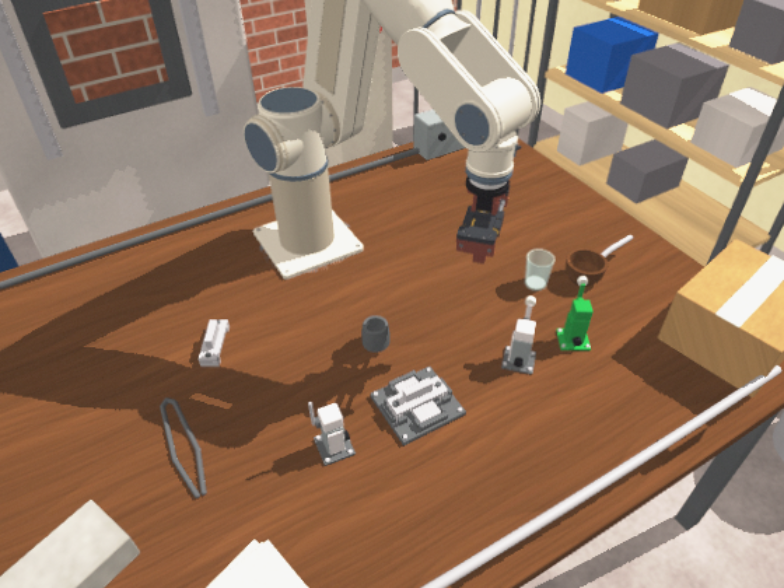

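The final view shows the bed loaded at about (417,403). The roller is back upright at about (531,301), and the rod switch and bystanders are unmoved.

```bash
python3 -c "
from workcell import ctrl; print(ctrl.close_job(), ctrl.get_obs()['t'])"
```

```text
the job is handed in; nothing more can be done
the job is handed in; nothing more can be done
```

The bed is loaded and reported, and I handed the job in at about 22.5 s of the 72 s allowed.

- **Plate:** I laid it in its bed first. The wrist picture after release shows it lying inside all the stops and guides.
- **Bridge:** I took the one farthest to the robot's left and set it over the plate with both feet in their pockets. The beam top measured about 36 mm above the bench, which is where it should be at home.
- **Switch:** With both parts let go, I pushed the roller lever with the closed fingers to about 0.6 rad. That is past the 0.45 rad click and short of the 0.95 rad limit, with about 7 N measured. I then backed off, and the roller measured back at its rest position.
- **Bystanders:** In the last scene picture the rod switch, tumbler, mould, block and jacks look where they were. I measured only the rod again, and it had not moved.

**Checks that disagreed:**
- The cameras differed from each other by 2 to 5 mm in x, so I did the fine alignment in the wrist view relative to the bed.
- I judged the click from the lever angle, because there is no direct signal for it.
- My first moves were refused because the rows lacked some keys; nothing moved.

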